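# Turn a movement plate over with a flat lifter

## Robot

A 6-joint arm with a two-finger parallel gripper is mounted at the origin on a cart in front of the work surface, level with it; the furniture and walls round the work are solid. World frame = base frame: x ahead of the robot, y to its left, z up, the work surface at z = 0. Lengths are in m, angles in degrees, forces in N, time in s.
With the tool pointing down it reaches from about 0.375 to 0.9 m from the base axis. Payload 3.1 kg.
Tool frame: the origin (TCP) lies at the very end of the fingers, on their centre line; the grasp point (between the pads) lies 19 mm behind it (bot.tcp_to_grasp is the distance from the TCP to the grasp point, in m); z points along the fingers, y is the direction in which the jaws open and shut (so a half turn about z gives the same grasp; the last joint's range is limited). The gripper opens to 87 mm and grips with 3 to 60 N. Pads are 19 mm wide; open, the fingers measure 117 mm over their backs; the gripper's body (75 mm by 190 mm) begins 51 mm behind the grasp point.
Start: joints at [-84.712, 30.224, 82.088, -0, 67.689, -10.227], TCP at [0.167, -0.602, 0.223] pointing down, gripper open.
Joint ranges: [-176.69, 176.69], [-43.24, 126.21], [12.49, 139.97], [-82, 262], [0, 151.66], [-163.58, 163.58]. Speed limits (degrees/s): [159.86, 159.86, 180, 180, 180, 180].

## Interface

Orientations are given as a 3x3 rotation matrix whose columns are the frame's x, y, z axes.
In Python, from rig import telemetry, eyes, order, bot gives the robot as it stands. The module is installed in compiled form; this text tells all that it offers.
- The arm moves only by the tool servo_tool, never from a script. Its argument "targets" is a list of rows, each a list of 2 entries, a list of its own where there are three numbers: the shift along the tool's x, y, z in m, then the turn, a rotation vector about the tool's x, y, z in rad. In form: [[[tx, ty, tz], [wx, wy, wz]], ...]. A call has 1 to 12 rows; each row is the pose to reach, as a shift and turn from the pose commanded when the call began, along the tool's axes at that moment; what a row does not reach only later rows make up. A row lasts 1/8 s, in which the tool goes at most 62.5 mm and 10.7 degrees, less where a joint would pass 70% of its speed; a pose out of reach is approached as far as the arm can. A call with a gripper value outside its range is refused whole. "gripper" is the finger opening in m, from 0 to 0.087, set as the call begins (left out, the last holds). The fingers move at their own pace and stop on an object; the grip force is fixed at half the most. Time passes only in rows, so rows that repeat a pose let the fingers close. It gives the time, the measured TCP pose, the force and the opening at its end, in the units of the state.
- telemetry.read_state(): the state, without advancing time (a new reading comes with each control period).
- eyes.capture(name): name is "scene" or "top"; returns a dict with "pixels" (400x640x3 uint8, blue, green, red), "intrinsics" (3x3 intrinsics, pixels), "k1" (the pictures are not rectified: a ray, as slopes to the right and down, at radius r is drawn at 1 + k1 r^2 times it, then the intrinsics apply), "extrinsics" (4x4, takes a point from camera to world coordinates). Camera axes: x right, y down, z forward; pixel columns grow to the right and rows downward; lengths in m; the calibration is good to about 2 mm. A picture is of the moment at which its call begins. There is no depth.
- order.hand_in(): hands the job in, once; it reports no verdict.
The state is a dict: "time_s": time; "joint_positions": joint angles; "qvel": joint speeds; "tau": joint torques, N m; "position": TCP position; "tcp_rot": TCP orientation; "force": force on the tool from outside, world axes, zero at the start; "moment": the same for the moment, N m; "opening": opening from 0.0 (shut) to 1.0 (fully open).
Only numpy, scipy, OpenCV 4.12 (cv2) and the standard library are available. Lean on these libraries where they do the work, as an engineer would, in place of code of your own. Each camera call takes 0.05 s, during which the arm holds its last target. There are 200 camera calls.

## Task

A brass movement plate lies on the low bed of the wooden turnover rest, one edge overhanging. Pick up the flat lifter by its wooden handle, slide its blade under the overhanging edge and tip the plate up and over the step, so that it lies upside down, flat and roughly square on the high bed; never touch the plate with the fingers. Then lay the lifter flat on the bench top and let go.

Things in the scene. Friction and masses are not known exactly. Their poses are not given: they have to be found in the camera images.
- plate_center (a point): Centre (half-way up) of the brass plate on the rest, 64 (x) x 48 (y) x 5 mm, 100 g; a like plate flat on the bench is not wanted. z up at the start (three small steel seats on top), down at the end; x about along the rest's x. Its +x end lies about 1 mm from the step; its -x end overhangs the low bed by 23 mm, clear beneath to the bench.
- lifter_grip (a point): Place to grip the lifter: in its wooden handle (14 mm wide, 20 high, 92 long), 10 mm above the underside, 30 mm behind the handle's front end. x points along the lifter to the blade tip, z up. It starts flat on the bench. Steel blade 22 mm wide, 3 thick, flush with the underside, 65 mm out of the handle: tip 95 mm ahead of this point. 60 g.
- lifter_tip (a point): Middle of the front edge of the lifter's blade, on the blade's upper face (3 mm above the lifter's underside); axes as lifter_grip.
- turnover_rest: Fixed wooden block 132 (x) x 60 (y) mm. Origin on the bench below the step; x points from low to high bed, z up. Low bed 22 mm high, x -42 to 0 mm; 3 mm step; high bed 25 mm high, x 0 to 90. Lifted at its -x edge, the plate pivots at the step (its +x end creeps back up to 5 mm), passes upright and falls by itself on the high bed, centre then near x = 30 mm.
Things that resemble listed ones, but are neither listed nor needed, are in the scene too. What is shaped like the part that bears plate_center but green or orange is not meant.

How it is judged (in metres and radians):
On the way, in this order (a step that is already met when the one before it is completed fails the run):
1. the lifter's blade is under the overhanging edge of the plate (x of lifter_tip in the frame of plate_center between -0.031 and 0 m and z of lifter_tip in the frame of plate_center between -0.03 and 0 m and y of lifter_tip in the frame of plate_center between -0.022 and 0.022 m and angle between plate_center's own z axis and vertical below 0.4 rad), for 0.1 s.
2. the lifter holds the plate tipped up by more than 30 degrees (angle between plate_center's own z axis and vertical between 0.52 and 1.8 rad and contact force between lifter and plate above 0.02 N), for 0.1 s.
At the end, for the whole second after the job is handed in: The plate lies upside down (within 10 degrees of level) at rest on the high bed, its centre 8 to 62 mm past the step and within 20 mm of the bed's middle line, its length within 20 degrees of the rest's; the lifter lies flat (within 10 degrees) on the bench top, at rest (angle between plate_center's own z axis and vertical above 2.96 rad and x of plate_center in the frame of turnover_rest between 0.008 and 0.062 m and y of plate_center in the frame of turnover_rest between -0.02 and 0.02 m and z of plate_center in the frame of turnover_rest between 0.024 and 0.034 m and angle between the x axis of plate_center and the x axis of turnover_rest, either way round below 0.35 rad and linear speed of each of plate, lifter below 0.02 m/s and height (world z) of lifter_grip below 0.018 m and angle between lifter_grip's own z axis and vertical below 0.17 rad); the robot touches nothing.
It fails at once if the fingers touch the plate (contact force between the fingers and plate above 0.5 N).
It also fails if it takes over 51 s, if anything falls off the work surface, if the arm or the gripper's body presses on something with over 40 N, if the wrist force passes 120 N, or if a joint passes its speed limit or range.

## Working session

There is one attempt and no reset: what is moved stays moved. The work goes in short steps, Python scripts to look and compute and a tool call to move; the robot and the scene stay as the last step left them, time stands still between calls to the robot, and variables do not carry over. Pictures are saved under pics/ and viewed, about 8 in all and at most 12, crops included, and the job is handed in when it is done.

Besides the shell and the picture viewer there is one more tool, called by a JSON object that holds its "op" and its "data", one argument or row to a line. servo_tool: Moves the arm, as the interface text tells. Its arguments: {"type":"object","properties":{"targets":{"type":"array","items":{"type":"array"}},"gripper":{"type":"number"}},"required":["targets"]}

```bash
mkdir -p pics; cat > h.py <<'E'
import numpy as np, cv2
from rig import telemetry, eyes, order, bot
def cap(n,f=None):
    c=eyes.capture(n)
    if f: cv2.imwrite('pics/'+f,c['pixels'])
    return c
def ray(c,uv):
    uv=np.atleast_2d(np.asarray(uv,float)); K=c['intrinsics']
    d=np.c_[(uv[:,0]-K[0,2])/K[0,0],(uv[:,1]-K[1,2])/K[1,1]]; s=d.copy()
    for _ in range(30): s=d/(1+c['k1']*(s**2).sum(1,keepdims=True))
    E=c['extrinsics']; return E[:3,3],np.c_[s,np.ones(len(s))]@E[:3,:3].T
def plane(c,uv,z):
    o,r=ray(c,uv); return o+r*((z-o[2])/r[:,2])[:,None]
def tri(c1,a,c2,b):
    o1,r1=ray(c1,a);o2,r2=ray(c2,b);out=[]
    for p,q in zip(r1,r2):
        s=np.linalg.lstsq(np.c_[p,-q],o2-o1,rcond=None)[0]
        A=o1+s[0]*p;B=o2+s[1]*q; out.append(np.r_[(A+B)/2,np.linalg.norm(A-B)])
    return np.array(out)
def proj(c,P):
    E=c['extrinsics'];q=(np.atleast_2d(P)-E[:3,3])@E[:3,:3];s=q[:,:2]/q[:,2:]
    s=s*(1+c['k1']*(s**2).sum(1,keepdims=True));K=c['intrinsics'];return np.c_[s[:,0]*K[0,0]+K[0,2],s[:,1]*K[1,1]+K[1,2]]
E
python3 - <<'E'
from h import *
for n in('scene','top'):
    c=cap(n,n+'1.png');print(n,c['intrinsics'].round(1).tolist(),c['k1'],c['extrinsics'].round(3).tolist())
s=telemetry.read_state();print(s['time_s'],s['position'],np.round(s['tcp_rot'],3),s['opening'],bot.tcp_to_grasp)
E
```

```text
scene [[383.3, 0.0, 320.6], [0.0, 383.3, 198.9], [0.0, 0.0, 1.0]] -0.06809651035064378 [[-0.631, -0.409, 0.659, -0.22], [-0.776, 0.33, -0.537, 0.638], [0.002, -0.85, -0.526, 0.618], [0.0, 0.0, 0.0, 1.0]]
top [[427.5, 0.0, 319.9], [0.0, 427.5, 197.2], [0.0, 0.0, 1.0]] 0.03501807788996629 [[0.015, -0.996, 0.09, 0.397], [-1.0, -0.016, -0.015, 0.063], [0.017, -0.09, -0.996, 1.268], [0.0, 0.0, 0.0, 1.0]]
0.1 [ 0.16713825 -0.6015256   0.22166602] [[ 0.964  0.267 -0.   ]
 [ 0.267 -0.964  0.002]
 [ 0.    -0.002 -1.   ]] 1.0011753476320753 0.0187
```

View pics/scene1.png

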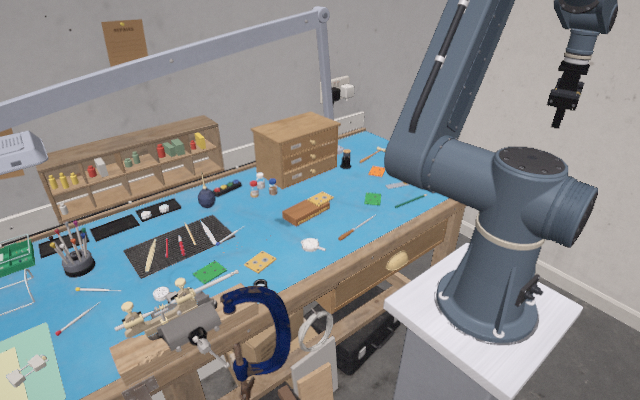

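View pics/top1.png

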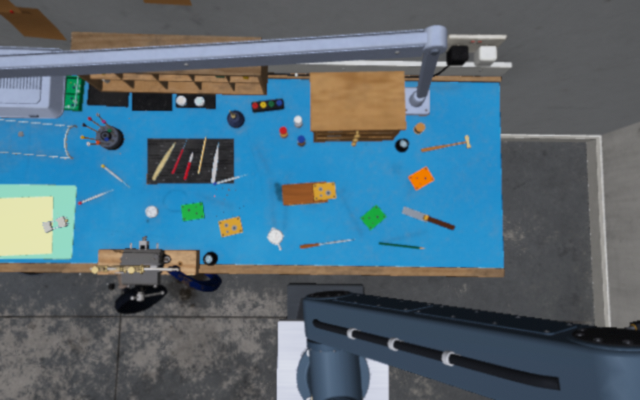

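The scene view shows the rest with its plate at (307,208) and the loose look-alike plate at (260,262). In the top view:
- **Plate:** the one on the rest is at (324,191). The others are a loose brass plate at (231,227), green ones at (193,212) and (373,217), and an orange one at (421,178).
- **Lifter:** candidates are the broad-bladed tool at (428,218), the thin tool at (325,243), the hammer at (445,145) and the green pencil at (400,245). I choose (428,218).

I'll check these in one crop.

```bash
python3 - <<'E'
from h import *
t=cv2.imread('pics/top1.png');s=cv2.imread('pics/scene1.png')
z=lambda im,x,y,w,h,f:cv2.resize(im[y:y+h,x:x+w],None,fx=f,fy=f,interpolation=cv2.INTER_CUBIC)
a=np.hstack([z(t,270,170,80,50,5),z(t,390,195,80,50,5)])
b=np.hstack([z(s,270,180,80,60,5),z(s,370,165,80,60,5)])
cv2.imwrite('pics/crop1.png',np.vstack([a,b]))
E
```

```text
(no output)
```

View pics/crop1.png

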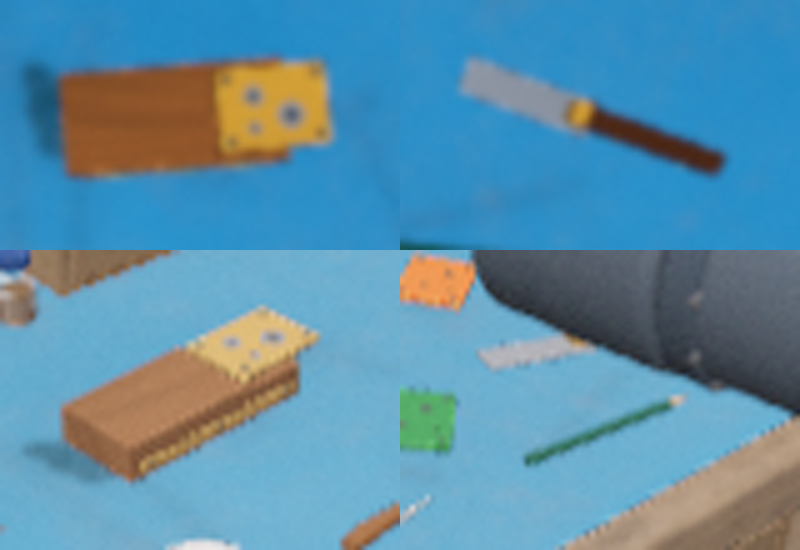

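The crop confirms the choice: a broad steel blade with a dark handle, and a brass plate on the wooden rest overhanging towards image right (world −y). Now the measurements.

```bash
cat > m.py <<'E'
from h import *
def comp(im,lo,hi,roi):
    x,y,w,h=roi; g=cv2.cvtColor(cv2.resize(im[y:y+h,x:x+w],None,fx=4,fy=4,interpolation=cv2.INTER_CUBIC),cv2.COLOR_BGR2HSV)
    m=cv2.inRange(g,lo,hi);c=max(cv2.findContours(m,0,2)[0],key=cv2.contourArea)
    return (c[:,0,:]+.5)/4-.5+[x,y]
def quad(c):
    h=cv2.convexHull(c.astype(np.float32)); q=cv2.approxPolyN(h,4,ensure_convex=True) if hasattr(cv2,'approxPolyN') else cv2.boxPoints(cv2.minAreaRect(h))
    return q.reshape(-1,2)
E
python3 - <<'E'
from m import *
t=cap('top');s=cap('scene')
p=lambda n,a:print(n,np.round(a,4).tolist())
Y=((18,110,130),(32,255,255)); 
qt=quad(comp(t['pixels'],*Y,(300,175,50,35)));qs=quad(comp(s['pixels'],(15,60,150),(32,255,255),(295,185,50,27)))
p('qt',qt);p('qs',qs)
P=plane(t,qt,.0275);Q=plane(s,qs,.0275);p('platetop',P);p('platescene',Q)
o=[int(np.argmin(np.linalg.norm(Q[:,:2]-a[:2],axis=1))) for a in P];p('tri',tri(t,qt,s,qs[o]))
c=comp(t['pixels'],(5,120,60),(32,255,255),(270,170,75,45));r=quad(c[c[:,0]<312]);p('rest',plane(t,r,.025))
b=comp(t['pixels'],(0,0,90),(180,75,255),(395,200,40,30));R=cv2.minAreaRect(b.astype(np.float32));p('blade',plane(t,cv2.boxPoints(R),.003))
d=comp(t['pixels'],(0,60,10),(17,255,140),(415,205,50,30));R=cv2.minAreaRect(d.astype(np.float32));p('handle',plane(t,cv2.boxPoints(R),.02))
E
```

```text
qt [[335.4230041503906, 198.7053985595703], [313.7168884277344, 200.02099609375], [312.0221862792969, 183.4980926513672], [333.627197265625, 181.6461944580078]]
qs [[334.67230224609375, 197.4907989501953], [318.3904113769531, 206.7947998046875], [305.3442077636719, 199.64039611816406], [321.9764099121094, 191.3242950439453]]
platetop [[0.5053, -0.0018, 0.0275], [0.5005, 0.0614, 0.0275], [0.5488, 0.0671, 0.0275], [0.5553, 0.004, 0.0275]]
platescene [[0.5002, -0.0029, 0.0275], [0.4911, 0.0661, 0.0275], [0.5449, 0.0717, 0.0275], [0.5514, 0.0036, 0.0275]]
tri [[0.5041, -0.0035, 0.0256, 0.0043], [0.5002, 0.0604, 0.0207, 0.0026], [0.5496, 0.0675, 0.0236, 0.001], [0.5546, 0.0029, 0.0258, 0.0029]]
rest [[0.4938, 0.0665, 0.025], [0.4863, 0.1492, 0.025], [0.5425, 0.1551, 0.025], [0.5502, 0.0749, 0.025]]
blade [[0.4685, -0.2002, 0.003], [0.4886, -0.2073, 0.003], [0.4628, -0.2835, 0.003], [0.4428, -0.2764, 0.003]]
handle [[0.4482, -0.2674, 0.02], [0.4616, -0.2731, 0.02], [0.4314, -0.3475, 0.02], [0.4181, -0.3418, 0.02]]
```

{"op": "servo_tool", "data": {
  "targets": [
    [[0.044,-0.028,0.0125],[0,0,-0.119]],
    [[0.088,-0.056,0.025],[0,0,-0.238]],
    [[0.132,-0.085,0.0375],[0,0,-0.357]],
    [[0.176,-0.113,0.05],[0,0,-0.476]],
    [[0.22,-0.141,0.0625],[0,0,-0.594]],
    [[0.264,-0.169,0.075],[0,0,-0.713]],
    [[0.308,-0.198,0.0875],[0,0,-0.832]],
    [[0.352,-0.226,0.1],[0,0,-0.951]],
    [[0.352,-0.226,0.1],[0,0,-0.951]],
    [[0.352,-0.226,0.1],[0,0,-0.951]]
  ],
  "gripper": 0.06
}}

```text
time_s: 1.45
position: [0.446, -0.2906, 0.1226]
tcp_rot: [[0.342, 0.94, -0.0], [0.94, -0.342, -0.001], [-0.001, 0.0, -1.0]]
force: [0.1, -0.3, 0.3]
opening: 0.69
```

```bash
cat >> h.py <<'E'
def delta(pos,yaw):
    """tool-axis shift and turn from the present pose to tool-down with tool x at yaw (deg)"""
    from scipy.spatial.transform import Rotation as R
    s=telemetry.read_state();T=np.array(s['tcp_rot']);a=np.radians(yaw)
    G=np.array([[np.cos(a),np.sin(a),0],[np.sin(a),-np.cos(a),0],[0,0,-1]])
    return (T.T@(np.array(pos)-s['position'])).round(4),R.from_matrix(T.T@G).as_rotvec().round(4)
E
python3 - <<'E'
from h import *
t=cap('top');s=cap('scene')
z=lambda im,x,y,w,h,f:cv2.resize(im[y:y+h,x:x+w],None,fx=f,fy=f,interpolation=cv2.INTER_CUBIC)
cv2.imwrite('pics/c2.png',np.vstack([z(t['pixels'],380,180,100,60,6),z(s['pixels'],350,150,100,40,6)]))
st=telemetry.read_state();print(st['time_s'],st['position'],np.round(st['tcp_rot'],3).tolist(),st['force'])
print(proj(s,[[.446,-.29,.02],[.4786,-.2038,.003],[.4248,-.3447,.02]]))
E
```

```text
1.55 [ 0.44557191 -0.29159063  0.1228777 ] [[0.344, 0.939, 0.001], [0.939, -0.344, -0.001], [-0.001, 0.001, -1.0]] [-0.75867472 -0.03252301 -1.05627234]
[[411.56148541 177.43461815]
 [385.85673765 186.26688644]
 [427.09913496 174.90406353]]
```

View pics/c2.png

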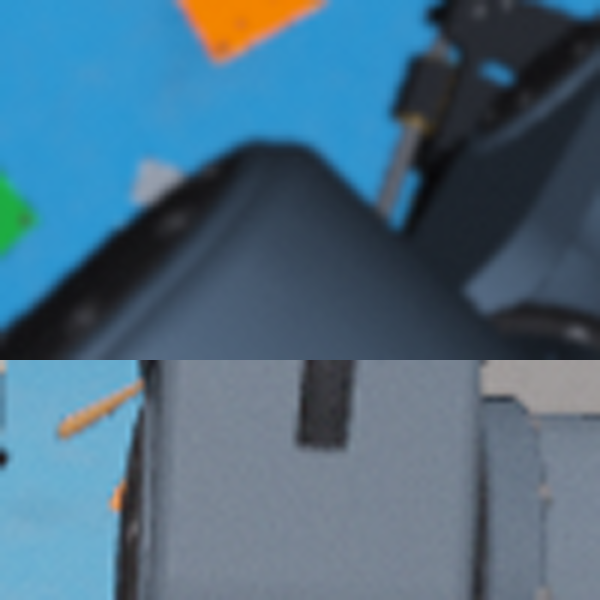

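The arm now hides the lifter in both views. The earlier crop had the blade tip at scene pixel (386,186.5), and my top-view bench-plane fix projects to (385.9,186.3), so its place and height agree. I'll descend and grip.

{"op": "servo_tool", "data": {
  "targets": [
    [[0,0,0.03],[0,0,0]],
    [[0,0,0.06],[0,0,0]],
    [[0,0,0.085],[0,0,0]],
    [[0,0,0.1],[0,0,0]],
    [[0,0,0.108],[0,0,0]],
    [[0,0,0.114],[0,0,0]],
    [[0,0,0.118],[0,0,0]],
    [[0,0,0.118],[0,0,0]]
  ]
}}

```text
time_s: 2.55
position: [0.4461, -0.2903, 0.0047]
tcp_rot: [[0.342, 0.94, 0.0], [0.94, -0.342, -0.0], [-0.0, 0.0, -1.0]]
force: [0.3, -0.3, -0.4]
opening: 0.69
```

{"op": "servo_tool", "data": {
  "targets": [
    [[0,0,0],[0,0,0]],
    [[0,0,0],[0,0,0]],
    [[0,0,0],[0,0,0]],
    [[0,0,0],[0,0,0]],
    [[0,0,0],[0,0,0]],
    [[0,0,0],[0,0,0]]
  ],
  "gripper": 0.0
}}

```text
time_s: 3.3
position: [0.4459, -0.2903, 0.0046]
tcp_rot: [[0.342, 0.94, 0.0], [0.94, -0.342, 0.0], [0.0, 0.0, -1.0]]
force: [0.4, -0.1, 0.1]
opening: 0.157
```

{"op": "servo_tool", "data": {
  "targets": [
    [[0,0,-0.02],[0,0,0]],
    [[0,0,-0.04],[0,0,0]],
    [[0.03,0.006,-0.05],[0,0,-0.07]],
    [[0.06,0.012,-0.05],[0,0,-0.15]],
    [[0.09,0.018,-0.05],[0,0,-0.22]],
    [[0.12,0.024,-0.05],[0,0,-0.29]],
    [[0.15,0.03,-0.05],[0,0,-0.36]],
    [[0.17,0.033,-0.05],[0,0,-0.41]],
    [[0.183,0.035,-0.05],[0,0,-0.44]],
    [[0.183,0.035,-0.05],[0,0,-0.44]],
    [[0.183,0.035,-0.05],[0,0,-0.44]]
  ]
}}

```text
time_s: 4.68
position: [0.5411, -0.1309, 0.0545]
tcp_rot: [[-0.09, 0.996, -0.0], [0.996, 0.09, -0.0], [-0.0, -0.0, -1.0]]
force: [-0.3, 0.8, -0.9]
opening: 0.161
```

```bash
python3 - <<'E'
from h import *
t=cap('top');s=cap('scene')
z=lambda im,x,y,w,h,f:cv2.resize(im[y:y+h,x:x+w],None,fx=f,fy=f,interpolation=cv2.INTER_CUBIC)
cv2.imwrite('pics/c3.png',np.vstack([z(t['pixels'],270,160,130,50,6),z(s['pixels'],270,160,130,50,6)]))
st=telemetry.read_state();print(st['time_s'],st['position'],np.round(st['tcp_rot'],3).tolist(),st['force'],st['opening'])
u=np.array(st['tcp_rot'])[:,0];tip=st['position']+u*.095-[0,0,.0017];print(tip,proj(t,tip),proj(s,tip))
E
```

```text
4.775 [ 0.54106295 -0.13107489  0.05453017] [[-0.09, 0.996, -0.0], [0.996, 0.09, -0.0], [-0.0, -0.0, -1.0]] [ 0.81218145  0.1427329  -0.71354706] 0.15933618620207168
[ 0.53255993 -0.03645619  0.05282546] [[348.10365987 188.66766686]] [[336.24296593 182.32102529]]
```

View pics/c3.png

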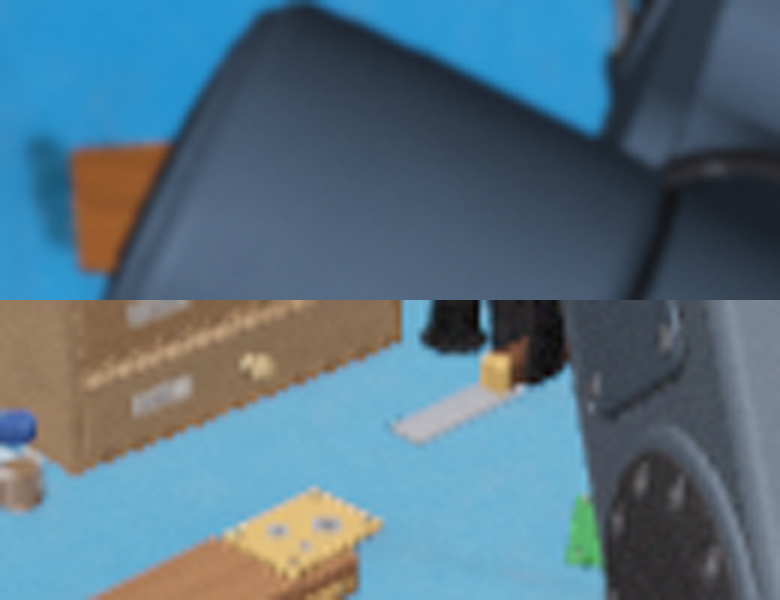

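The blade tip is at scene pixel (337.3,182.7), against (336.2,182.3) predicted from the arm pose. The lifter is held straight and level, about 37 mm short of the plate edge and on its centre line. Next: lower it and slide under.

{"op": "servo_tool", "data": {
  "targets": [
    [[0,0,0.012],[0,0,0]],
    [[0,0,0.025],[0,0,0]],
    [[0,0,0.037],[0,0,0]],
    [[0.005,0,0.037],[0,0,0]],
    [[0.015,0,0.037],[0,0,0]],
    [[0.025,0,0.037],[0,0,0]],
    [[0.035,0,0.037],[0,0,0]],
    [[0.043,0,0.037],[0,0,0]],
    [[0.049,0,0.037],[0,0,0]],
    [[0.053,0,0.037],[0,0,0]],
    [[0.053,0,0.037],[0,0,0]],
    [[0.053,0,0.037],[0,0,0]]
  ]
}}

```text
time_s: 6.28
position: [0.5367, -0.0777, 0.0175]
tcp_rot: [[-0.091, 0.996, 0.0], [0.996, 0.091, -0.0], [-0.0, 0.0, -1.0]]
force: [0.4, 0.6, -0.4]
opening: 0.159
```

```bash
python3 - <<'E'
from h import *
s=cap('scene')
cv2.imwrite('pics/c4.png',cv2.resize(s['pixels'][165:225,275:375],None,fx=7,fy=7,interpolation=cv2.INTER_CUBIC))
st=telemetry.read_state();print(st['time_s'],st['position'],st['force'],st['opening'])
E
```

```text
6.325 [ 0.53672116 -0.07780651  0.01753408] [ 0.18490241 -0.57628902 -0.10522816] 0.15836674789413235
```

View pics/c4.png

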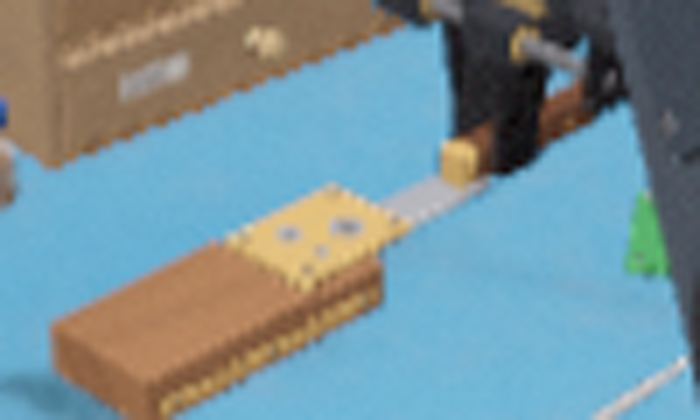

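The blade is visibly under the plate's overhang (plate edge at crop (395,215)), level, and the force reading shows no contact. Next, tip the plate on an arc about the step.

{"op": "servo_tool", "data": {
  "targets": [
    [[0,0,-0.003],[0,0,0]],
    [[0,0,-0.006],[0,0,0]],
    [[0.0005,0,-0.0125],[0,0,0]],
    [[0.002,0,-0.019],[0,0,0]],
    [[0.004,0,-0.025],[0,0,0]],
    [[0.007,0,-0.031],[0,0,0]],
    [[0.011,0,-0.036],[0,0,0]],
    [[0.0155,0,-0.041],[0,0,0]],
    [[0.0195,0,-0.044],[0,0,0]],
    [[0.0235,0,-0.047],[0,0,0]],
    [[0.0235,0,-0.047],[0,0,0]],
    [[0.0235,0,-0.047],[0,0,0]]
  ]
}}

```text
time_s: 7.82
position: [0.5345, -0.0541, 0.0645]
tcp_rot: [[-0.091, 0.996, -0.0], [0.996, 0.091, -0.0], [-0.0, -0.0, -1.0]]
force: [0.7, -0.8, -0.8]
opening: 0.157
```

```bash
python3 - <<'E'
from h import *
s=cap('scene')
cv2.imwrite('pics/c5.png',cv2.resize(s['pixels'][145:225,275:375],None,fx=7,fy=7,interpolation=cv2.INTER_CUBIC))
st=telemetry.read_state();print(st['time_s'],st['position'],st['force'],st['opening'])
E
```

```text
7.875 [ 0.53445155 -0.05416132  0.06442261] [-0.81472253 -1.59446478  0.17612235] 0.15757356306406017
```

View pics/c5.png

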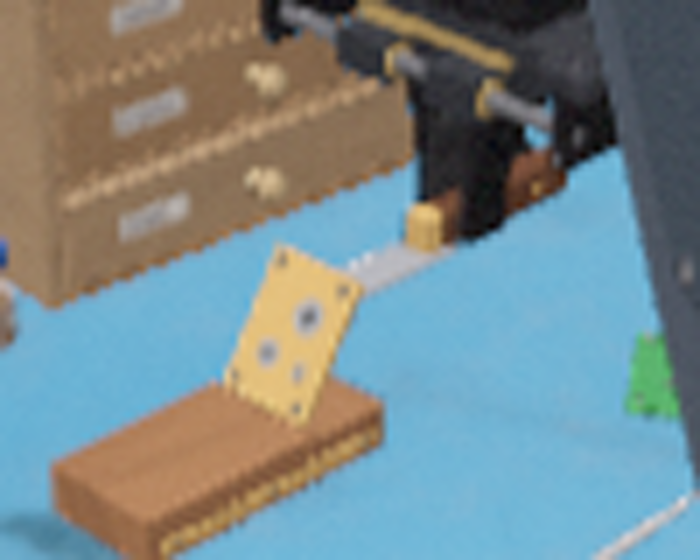

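The plate stands about 60° up, resting on the blade and against the step. I'll carry on past upright.

{"op": "servo_tool", "data": {
  "targets": [
    [[0.0045,0,-0.002],[0,0,0]],
    [[0.009,0,-0.004],[0,0,0]],
    [[0.0135,0,-0.005],[0,0,0]],
    [[0.0185,0,-0.006],[0,0,0]],
    [[0.0235,0,-0.006],[0,0,0]],
    [[0.0285,0,-0.006],[0,0,0]],
    [[0.033,0,-0.005],[0,0,0]],
    [[0.037,0,-0.005],[0,0,0]],
    [[0.04,0,-0.005],[0,0,0]],
    [[0.04,0,-0.005],[0,0,0]],
    [[0.02,0,-0.005],[0,0,0]],
    [[0,0,-0.005],[0,0,0]]
  ]
}}

```text
time_s: 9.38
position: [0.535, -0.0558, 0.0696]
tcp_rot: [[-0.091, 0.996, 0.001], [0.996, 0.091, -0.001], [-0.001, 0.001, -1.0]]
force: [1.0, 0.5, -1.5]
opening: 0.158
```

```bash
python3 - <<'E'
from h import *
s=cap('scene')
cv2.imwrite('pics/c6.png',cv2.resize(s['pixels'][145:225,275:375],None,fx=7,fy=7,interpolation=cv2.INTER_CUBIC))
st=telemetry.read_state();print(st['time_s'],st['position'],st['force'],st['opening'])
E
```

```text
9.425 [ 0.53602454 -0.05855175  0.06973937] [ 0.40598575 -1.7942927  -0.52474863] 0.15874396045786882
```

View pics/c6.png

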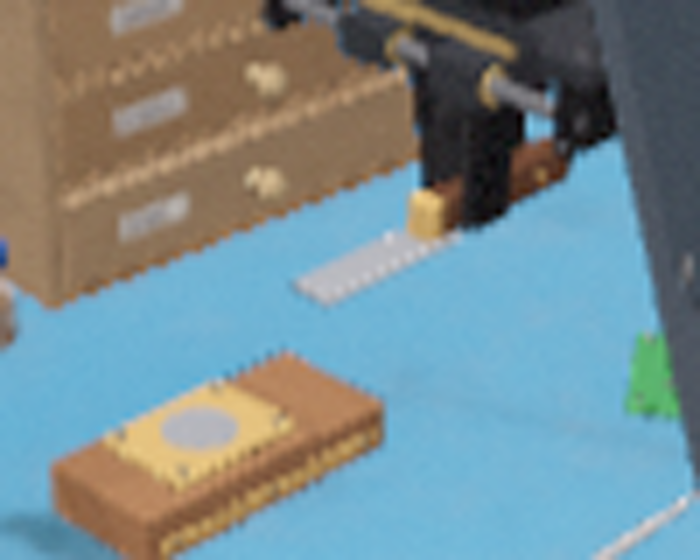

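The plate has turned over and lies on the high bed (centre near crop (200,430)), clear of the lifter. I'll take the lifter back to its free spot and lay it down.

{"op": "servo_tool", "data": {
  "targets": [
    [[-0.03,0,0],[0,0,0]],
    [[-0.06,-0.01,0.005],[0,0,0.05]],
    [[-0.09,-0.025,0.01],[0,0,0.11]],
    [[-0.12,-0.042,0.015],[0,0,0.18]],
    [[-0.15,-0.06,0.015],[0,0,0.25]],
    [[-0.18,-0.08,0.015],[0,0,0.32]],
    [[-0.205,-0.097,0.015],[0,0,0.39]],
    [[-0.225,-0.11,0.015],[0,0,0.44]],
    [[-0.225,-0.11,0.03],[0,0,0.44]],
    [[-0.225,-0.11,0.045],[0,0,0.44]],
    [[-0.225,-0.11,0.055],[0,0,0.44]],
    [[-0.225,-0.11,0.055],[0,0,0.44]]
  ]
}}

```text
time_s: 10.92
position: [0.4449, -0.2867, 0.0132]
tcp_rot: [[0.341, 0.94, -0.002], [0.94, -0.341, 0.002], [0.001, -0.003, -1.0]]
force: [0.2, -0.2, -0.9]
opening: 0.156
```

{"op": "servo_tool", "data": {
  "targets": [
    [[0,0,0.003],[0,0,0]],
    [[0,0,0.006],[0,0,0]],
    [[0,0,0.008],[0,0,0]],
    [[0,0,0.009],[0,0,0]],
    [[0,0,0.009],[0,0,0]],
    [[0,0,0.009],[0,0,0]]
  ]
}}

```text
time_s: 11.68
position: [0.4454, -0.2882, 0.0056]
tcp_rot: [[0.342, 0.94, 0.0], [0.94, -0.342, -0.0], [-0.0, 0.0, -1.0]]
force: [-0.4, 0.5, 0.2]
opening: 0.155
```

Lower another 1 mm, then release.

{"op": "servo_tool", "data": {
  "targets": [
    [[0,0,0.0005],[0,0,0]],
    [[0,0,0.001],[0,0,0]],
    [[0,0,0.001],[0,0,0]]
  ]
}}

```text
time_s: 12.05
position: [0.4453, -0.2882, 0.0045]
tcp_rot: [[0.342, 0.94, 0.0], [0.94, -0.342, -0.0], [-0.0, 0.0, -1.0]]
force: [-0.3, -0.2, 0.1]
opening: 0.161
```

{"op": "servo_tool", "data": {
  "targets": [
    [[0,0,0],[0,0,0]],
    [[0,0,0],[0,0,0]],
    [[0,0,0],[0,0,0]],
    [[0,0,0],[0,0,0]],
    [[0,0,-0.01],[0,0,0]],
    [[0,0,-0.04],[0,0,0]],
    [[0,0,-0.08],[0,0,0]],
    [[0,0,-0.12],[0,0,0]],
    [[0,0,-0.15],[0,0,0]],
    [[0,0,-0.15],[0,0,0]]
  ],
  "gripper": 0.06
}}

```text
time_s: 13.3
position: [0.4467, -0.2893, 0.1575]
tcp_rot: [[0.342, 0.94, 0.005], [0.94, -0.342, -0.005], [-0.003, 0.006, -1.0]]
force: [0.4, -0.3, -0.9]
opening: 0.688
```

{"op": "servo_tool", "data": {
  "targets": [
    [[-0.05,0,0],[0,0,0]],
    [[-0.1,0,0],[0,0,0]],
    [[-0.15,0,0],[0,0,0]],
    [[-0.2,0,0],[0,0,0]],
    [[-0.25,0,0],[0,0,0]],
    [[-0.3,0,0],[0,0,0]],
    [[-0.3,0,0],[0,0,0]],
    [[-0.3,0,0],[0,0,0]]
  ]
}}

```text
time_s: 14.3
position: [0.3422, -0.5685, 0.153]
tcp_rot: [[0.343, 0.939, -0.001], [0.939, -0.343, 0.004], [0.003, -0.002, -1.0]]
force: [-0.6, 0.3, 0.3]
opening: 0.691
```

```bash
python3 - <<'E'
from m import *
t=cap('top');s=cap('scene')
z=lambda im,x,y,w,h,f:cv2.resize(im[y:y+h,x:x+w],None,fx=f,fy=f,interpolation=cv2.INTER_CUBIC)
cv2.imwrite('pics/c7.png',np.vstack([np.hstack([z(t['pixels'],270,170,80,50,5),z(t['pixels'],390,195,80,50,5)]),np.hstack([z(s['pixels'],270,180,80,60,5),z(s['pixels'],370,155,80,60,5)])]))
st=telemetry.read_state();print(st['time_s'],st['position'],st['opening'])
q=quad(comp(t['pixels'],(18,110,130),(32,255,255),(275,175,70,35)));P=plane(t,q,.03);c=P.mean(0);d=c[:2]-[.524,.064]
u=np.array([-.0906,.9959]);print(P.round(4).tolist(),'rest x',d@u,'y',d@[-u[1],u[0]])
b=comp(t['pixels'],(0,0,90),(180,75,255),(395,200,40,30));print(plane(t,cv2.boxPoints(cv2.minAreaRect(b.astype(np.float32))),.003).round(4).tolist())
E
```

```text
14.4 [ 0.34306592 -0.56801641  0.15369314] 0.6951994367150066
[[0.4987, 0.0639, 0.03], [0.4926, 0.1305, 0.03], [0.5415, 0.1348, 0.03], [0.5489, 0.0708, 0.03]] rest x 0.03619341251492782 y 0.0003191178999792321
[[0.467, -0.1978, 0.003], [0.4871, -0.2046, 0.003], [0.4627, -0.2812, 0.003], [0.4426, -0.2744, 0.003]]
```

View pics/c7.png

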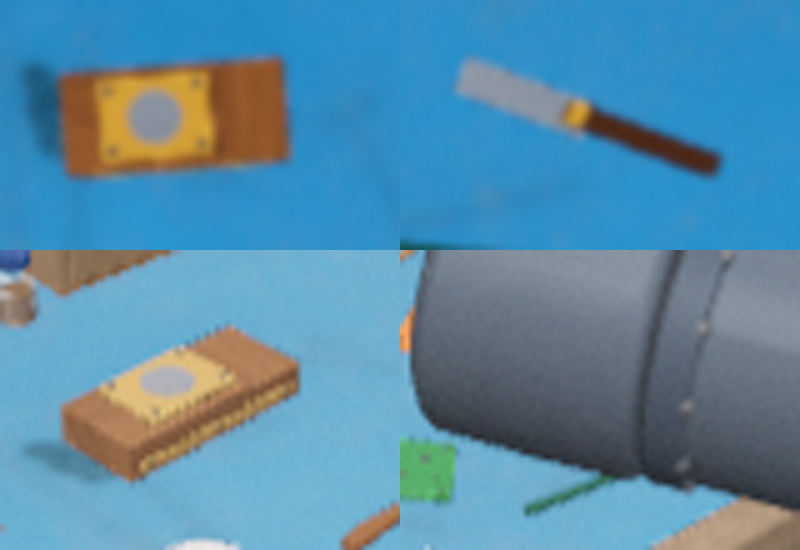

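The plate is upside down and square at rest x ≈ 36 mm, y ≈ 0. The lifter lies flat about 2 mm from its starting spot, and the arm is clear of everything.

```bash
python3 -c "
from rig import order;print(order.hand_in())"
```

```text
the job is handed in; nothing more can be done
None
```

The plate now lies upside down on the high bed, and I handed the job in at about 14.4 s. I gripped the lifter by its handle, slid the blade about 15 mm under the overhang and tipped the plate past upright. It fell over by itself. I then laid the lifter back near its starting spot, let go and moved the arm clear.

**Last checks:**
- **Plate:** the underside faces up, and it is square to the rest within about 2°. Its centre is about 36 mm past the step and under 1 mm from the middle line. Its level and height were judged by eye from two views, not measured.
- **Lifter:** it lies flat on the bench with the blade within about 3 mm of its starting place. Only the top camera showed it at the end, because the arm hid it from the scene camera.
- **Forces and contact:** the wrist force was below 2.5 N in every reading I took. In the pictures the fingers stayed well clear of the plate.

**Disagreements:** plate heights triangulated at the start were 21–26 mm, against 27 mm expected. The two views' centres differed by about 5 mm. Both were small enough not to matter for the approach.

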